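# Tip the instrument case's lid over and click it shut

### The arm

A 7-joint arm with a two-finger parallel gripper is mounted at the origin on a cart in front of the work surface, level with it; the furniture and walls round the work are solid. World frame = base frame: x ahead of the robot, y to its left, z up, the work surface at z = 0. Lengths are in m, angles in degrees, forces in N, time in s.
With the tool pointing down it reaches from about 0.4 to 0.85 m from the base axis. Payload 4.4 kg.
Tool frame: the origin (TCP) lies on the front face of the gripper's body, between the roots of the fingers; the fingertips stand 97 mm ahead of it and the grasp point (between the pads) lies 78 mm ahead of it; z points along the fingers, y is the line along which they close (so a half turn about z gives the same grasp; the last joint's range is limited). The gripper opens to 94 mm and grips with 3 to 60 N. Pads are 16 mm wide; open, the fingers measure 119 mm over their backs; the gripper's body (75 mm by 177 mm) begins 78 mm behind the grasp point.
Start: joints at [62.235, 36.005, 2.206, 86.941, -1.547, 57.084, -1.146], TCP at [0.264, -0.594, 0.303] pointing down, gripper open.
Joint ranges: [-175.42, 175.42], [-21.48, 121.26], [-71.46, 75.88], [10.55, 141.38], [-63.04, 243.04], [13.31, 113.54], [-168.57, 168.57]. Speed limits (degrees/s): [147.25, 147.25, 180, 180, 180, 180, 180].

### API

Orientations are given as a 3x3 rotation matrix whose columns are the frame's x, y, z axes.
In Python, from station import r, cam, readout, workorder gives the robot as it stands (r), with the cameras (cam), the readings (readout) and the job (workorder).
- The arm moves only by the shell command python3 shift.py [OPENING], which reads ROWS from standard input. ROWS is a JSON list of rows, 1 to 12 of them, each of 4 numbers: dx, dy, dz in m, then a turn about the tool's z in degrees; each row shifts and turns the commanded pose from where the row before left it, along the tool's axes as they then stand; what a row does not reach is not made up. A row lasts 1/12 s, in which the tool goes at most 0.0417 m and 7.16 degrees, less where a joint would pass 70% of its speed; a pose out of reach is approached as far as the arm can. OPENING is the opening from 0.0 (shut) to 1.0 (fully open), set as the command begins (- or left out keeps the last). The fingers move at their own pace and stop on an object; the grip force is fixed at half the most. Time passes only in rows, so rows that do not move let the fingers close. It prints the time, the measured TCP pose, the force, the opening and the grip force at its end. Input that does not fit is refused with a message, and nothing moves.
- readout.read_state(): the state, without advancing time (a new reading comes with each control period).
- cam.camera(name): name is "side" or "top" or "wrist"; returns the picture (480x640x3 uint8, blue, green, red); there is no depth.
- cam.calibration(name): a dict with "K" (3x3 intrinsics, pixels), "k1" (the pictures are not rectified: a ray, as slopes to the right and down, at radius r is drawn at 1 + k1 r^2 times it, then the intrinsics apply), "T" (4x4, takes a point from camera to world coordinates). Camera axes: x right, y up, looking along -z (the intrinsics and any distortion apply to the point x, -y, -z); pixel columns grow to the right and rows downward; lengths in m; the calibration is good to about 2 mm. A picture is of the moment at which its call begins: read the wrist's pose just before it. calibration takes no time and is no camera call; for the wrist camera it gives the pose at the moment of the call.
- workorder.hand_in(): hands the job in; it is judged then, once.
The state is a dict: "time_s": time; "q": joint angles; "qvel": joint speeds; "effort": joint torques, N m; "ee_pos": TCP position; "tcp_rot": TCP orientation; "ft_force": force on the tool from outside, world axes, zero at the start; "wrist_torque": the same for the moment, N m; "gripper_width": opening from 0.0 (shut) to 1.0 (fully open); "grip_force": force on a finger pad.
Only numpy, scipy, OpenCV 4.12 (cv2) and the standard library are available. Lean on these libraries where they do the work, as an engineer would, in place of code of your own. Each camera call takes 0.05 s, during which the arm holds its last target. There are 200 camera calls.

### The job

Close the steel instrument case: without gripping its lid, push the leaning lid from behind past upright, only until it goes over, then take your hand away and let it swing down by its own weight. When it has come to rest on the catch, press its front edge down gently, past the click, until it is fully shut. Leave everything standing around where it is.

Things in the scene. Friction and masses are not known exactly. Their poses are not given: they have to be found in the camera images.
- case: Bare stainless-steel instrument case, fixed to the worktop, open at the top, with two instruments in it: 110 (x) x 180 (y) x 58 mm high, walls 3 mm. Origin: centre of its underside, on the worktop (z = 0). Own x points from its front wall (sprung catch) to its back wall (hinges); it may be turned about z by up to 0.4 rad.
- lid (a joint): Angle of the case's steel lid, rad: 0 = level, shut under the catch; pi/2 = upright; 2.1 = leaning back on its stop; starts at 1.75 to 2.1. Hidden weight 0.26 to 0.56 kg; stiff, damped hinge: near upright it stays where put (1 to 3 N at the edge move it) and swings shut by itself, slowly, only from somewhere between 1.4 and 1.05. It comes to rest ajar at about 0.1, on the catch.
- lid_hinge (a point): Middle of the lid's hinge line: 59 mm behind the case's centre (along the case's x), 58 mm above the worktop; it does not move. The lid is a 3 mm plate, 186 mm wide, reaching 118 mm from this line to its free edge; its outer face lies 5 mm off the line, and a skirt on its front and sides goes 9 mm below the line. The point's -x points from hinge to free edge, z out of the outer face.
- lid_edge (a point): Middle of the lid's free edge, on the outer face, 118 mm from the hinge line. With the lid shut it is at the front of the case, above the catch, 63 mm above the worktop; ajar about 75 mm.
- catch (a joint): Sprung tongue, 44 mm wide, on the middle of the case's front wall, 14 mm off it, top 65 mm above the worktop. Value: travel outwards, m: 0 at rest, 0.002 while the lid's front bead passes its tooth, then it snaps back. The ajar lid stays on it by its own weight: pressed near the middle of its front edge it clicks past at 5 to 15 N; it must be pressed on 12 mm in all, onto a rubber seal.
- iodine: Bystander: brown glass bottle with white cap, 54 mm across, 135 tall, standing behind the case's lid to the right; origin at the centre of its underside. Leave it alone.
- pill_jar: Bystander: orange jar with white lid, 50 mm across, 76 tall, standing to the right of the case; origin at the centre of its underside. Leave it alone.
- gauze_stack: Bystander: stack of white gauze swabs, 78x78x30 mm; origin at the centre of its underside. Leave it alone.
- tape_roll: Bystander: roll of tape lying flat, 62 mm across, 13 high; origin at the centre of its underside. Leave it alone.
- clipper: Bystander: black hair clipper lying flat, 180x44x37 mm; origin at the centre of its underside. Leave it alone.
- vial_d: Bystander: brown vial, 46 mm across, 85 tall; origin at the centre of its underside. Leave it alone.

How it is judged (in metres and radians):
On the way, in this order (a step that is already met when the one before it is completed fails the run):
1. the lid is pushed past upright (value of joint lid below 1.5 rad), for 0.05 s.
2. the lid swings down by its own weight, untouched (value of joint lid between 0.15 and 0.65 rad and contact force between each of the fingers, the arm and lid below 0.2 N), for 0.1 s.
3. the untouched lid has come to rest ajar on the catch (value of joint lid between 0.05 and 0.14 rad and velocity of joint lid above -0.05 rad/s and contact force between each of the fingers, the arm and lid below 0.2 N), for 0.1 s.
4. the lid is pressed down past the tooth of the catch (value of joint lid below 0.03 rad), for 0.2 s.
At the end, for the whole second after the job is handed in: The lid is shut under the catch (lid angle below 0.03 rad, catch back within 1 mm of rest), and every bystander is within 30 mm of where it stood (value of joint lid below 0.03 rad and value of joint catch below 0.001 m and distance of each of iodine, pill_jar, gauze_stack, tape_roll, clipper, vial_d from where it was at the start of the episode below 0.03 m); the robot touches nothing.
It fails at once if the lid is touched (more than 0.5 N) while it swings down, between 0.75 and 0.15 rad (value of joint lid between 0.15 and 0.75 rad and contact force between any of the fingers, the arm and lid above 0.5 N).
It fails at once if the lid is pushed or pressed with more than 40 N (contact force between any of the fingers, the arm and lid above 40 N).
It fails at once if a bystander is moved by more than 50 mm (distance of any of iodine, pill_jar, gauze_stack, tape_roll, clipper, vial_d from where it was at the start of the episode above 0.05 m).
It fails at once if a standing bottle, jar, tub or vial is tipped over (angle between any of iodine, pill_jar, vial_d's own z axis and vertical above 0.5 rad).
It also fails if it takes over 61 s, if anything falls off the work surface, if the arm or the gripper's body presses on something with over 40 N, if the wrist force passes 120 N, or if a joint passes its speed limit or range.

## Working session

There is one attempt and no reset: what is moved stays moved. The work goes in short steps, Python scripts to look and compute and a shell command to move; the robot and the scene stay as the last step left them, time stands still between calls to the robot, and variables do not carry over. Pictures are saved under pics/ and viewed, at most 10 in all, crops included, and the job is handed in when it is done.

```bash
ls; mkdir -p pics; python3 - <<'E'
from station import r, cam, readout, workorder
import cv2,numpy as np
for n in("side","top"):
    cv2.imwrite(f"pics/{n}0.png",cam.camera(n)); c=cam.calibration(n); print(n,np.round(c["K"],1).tolist(),c["k1"],np.round(c["T"],3).tolist())
s=readout.read_state(); print(s["time_s"],s["ee_pos"],np.round(s["tcp_rot"],3).tolist(),s["gripper_width"])
E
```

```text
pics
shift.py
station.py
side [[536.6, 0.0, 316.4], [0.0, 536.6, 243.8], [0.0, 0.0, 1.0]] 0.031113069574536432 [[0.999, -0.028, 0.017, 0.598], [0.029, 0.544, -0.839, -1.254], [0.014, 0.839, 0.544, 0.947], [0.0, 0.0, 0.0, 1.0]]
top [[446.2, 0.0, 315.9], [0.0, 446.2, 236.9], [0.0, 0.0, 1.0]] 0.03754359255497728 [[-0.007, 0.983, -0.185, 0.27], [-1.0, -0.004, 0.015, 0.079], [0.014, 0.185, 0.983, 1.527], [0.0, 0.0, 0.0, 1.0]]
0.1 [ 0.2641908  -0.59342309  0.30185944] [[0.914, 0.407, -0.001], [0.407, -0.914, 0.002], [-0.0, -0.002, -1.0]] 0.999489084558958
```

View pics/side0.png

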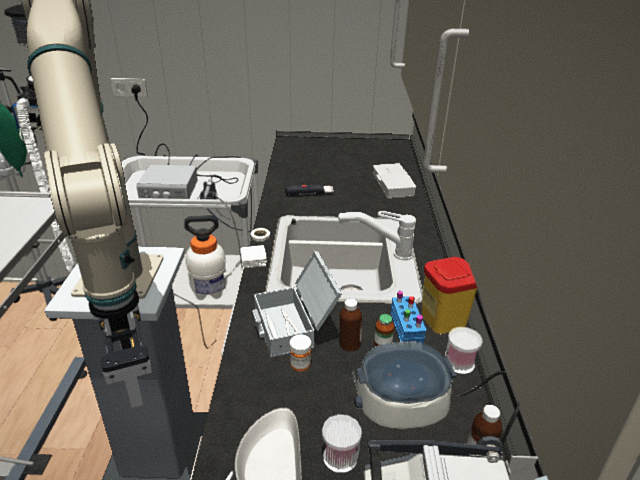

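View pics/top0.png

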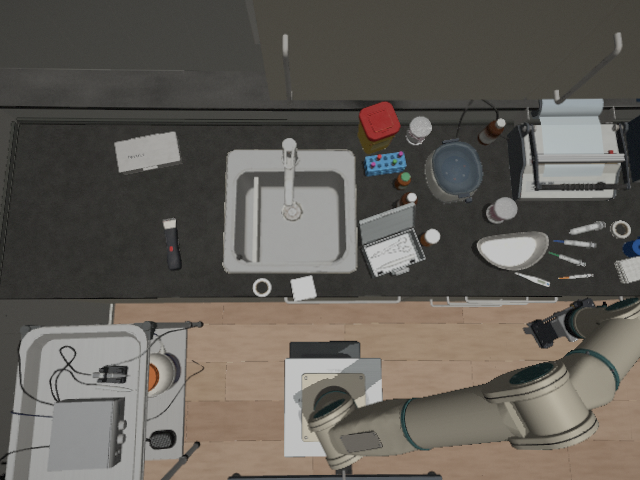

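The side view shows the case at about (285,320), with its lid leaning to the right, the iodine bottle at (350,325) and the pill jar at (300,352). The top view shows the case at (392,250), the lid from (360,235) to (415,210), the iodine cap at (409,200) and the jar at (431,237). I'll zoom in on both.

```bash
python3 - <<'E'
import cv2,numpy as np
s=cv2.imread("pics/side0.png")[240:385,235:405]; t=cv2.imread("pics/top0.png")[165:285,345:450]
a=cv2.resize(s,None,fx=4,fy=4,interpolation=cv2.INTER_CUBIC); b=cv2.resize(t,None,fx=5,fy=5,interpolation=cv2.INTER_CUBIC)
print(a.shape,b.shape)
cv2.imwrite("pics/sc.png",a); cv2.imwrite("pics/tc.png",b)
E
```

```text
(580, 680, 3) (600, 525, 3)
```

View pics/sc.png

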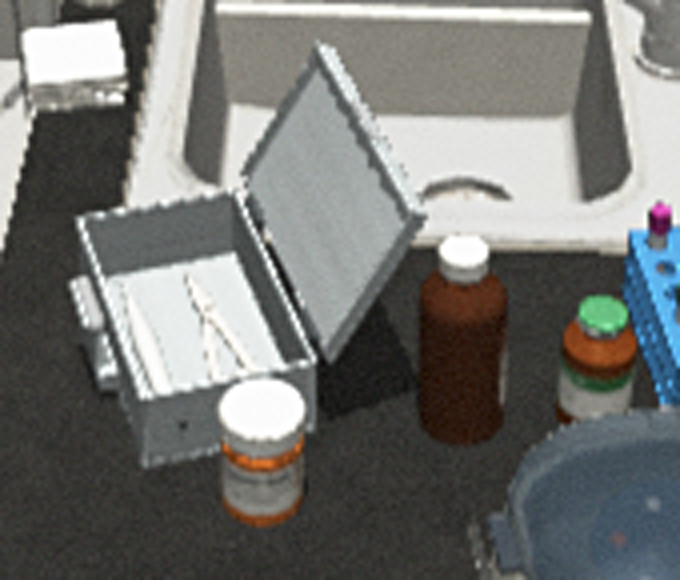

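View pics/tc.png

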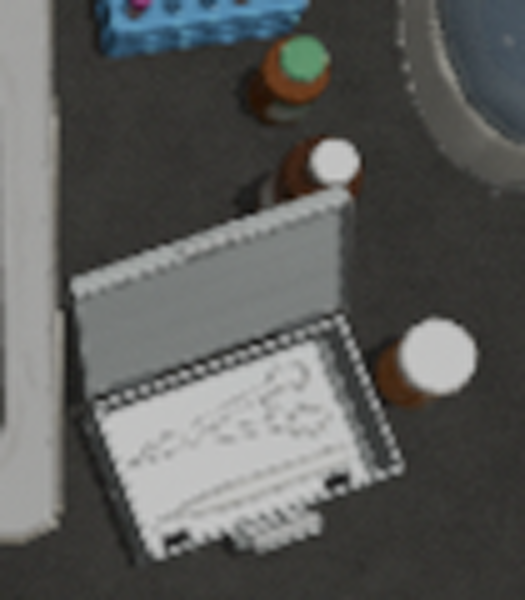

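The side crop shows the rim corners at about (82,220), (148,398), (315,360) and (238,195), with the lid's free-edge corners at (322,45) and (423,215). In the top crop the rim is at (150,558), (403,468), (343,318) and (95,405), the lid edge runs from (73,287) to (350,195), the iodine cap is at (335,160) and the jar lid at (437,357).

```bash
cat > h.py <<'E'
from station import r, cam, readout, workorder
import cv2,numpy as np
def ray(n,uv,c=None):
    c=c or cam.calibration(n); k=c["k1"]
    p=cv2.undistortPoints(np.array([[uv]],float),np.array(c["K"],float),np.array([k,0,0,0,0.]))[0,0]
    T=np.array(c["T"]); return T[:3,3],T[:3,:3]@np.array([p[0],-p[1],-1])
def plane(n,uv,z,c=None):
    o,d=ray(n,uv,c); return o+d*(z-o[2])/d[2]
def tri(*rs):
    A=0;b=0
    for o,d in rs:
        d=d/np.linalg.norm(d);P=np.eye(3)-np.outer(d,d);A=A+P;b=b+P@o
    x=np.linalg.solve(A,b); return x,max(np.linalg.norm((np.eye(3)-np.outer(d,d)/(d@d))@(x-o)) for o,d in rs)
sc=lambda u,v:(235+(u+.5)/4-.5,240+(v+.5)/4-.5)
tc=lambda u,v:(345+(u+.5)/5-.5,165+(v+.5)/5-.5)
E
python3 - <<'E'
from h import *
np.set_printoptions(precision=4,suppress=True)
for n,s,t in [("FL",(82,220),(150,558)),("FR",(148,398),(403,468)),("BR",(315,360),(343,318)),("BL",(238,195),(95,405)),
 ("lidL",(322,45),(73,287)),("lidR",(423,215),(350,195)),("iod",(465,248),(335,160)),("jar",(262,400),(437,357)),("vial",(604,310),(304,58))]:
    print(n,*tri(ray("side",sc(*s)),ray("top",tc(*t))),plane("side",sc(*s),.058),plane("top",tc(*t),.058))
# faucet/sink etc
print(plane("top",(290,145),.12), plane("top",(357,250),0))
E
```

```text
FL [ 0.4146 -0.1372  0.0549] 0.0006482626164763306 [ 0.4159 -0.1408  0.058 ] [ 0.4137 -0.1369  0.058 ]
FR [ 0.4746 -0.3071  0.0568] 0.0015734350685677298 [ 0.4763 -0.3079  0.058 ] [ 0.4729 -0.3071  0.058 ]
BR [ 0.5746 -0.2717  0.0593] 5.65227982099999e-05 [ 0.5745 -0.2703  0.058 ] [ 0.5749 -0.272   0.058 ]
BL [ 0.5168 -0.1038  0.0539] 6.413309604127796e-05 [ 0.5171 -0.1091  0.058 ] [ 0.5162 -0.1033  0.058 ]
lidL [ 0.5727 -0.0789  0.1615] 0.0012854330286351805 [0.568  0.0754 0.058 ] [ 0.5971 -0.0906  0.058 ]
lidR [ 0.6349 -0.2556  0.1603] 0.0016666970740265097 [ 0.6416 -0.1249  0.058 ] [ 0.6604 -0.2808  0.058 ]
iod [ 0.6629 -0.2533  0.1352] 0.0003618581766847304 [ 0.6687 -0.1583  0.058 ] [ 0.6851 -0.2717  0.058 ]
jar [ 0.5447 -0.3282  0.0779] 0.0006187375023669602 [ 0.5441 -0.3067  0.058 ] [ 0.5479 -0.3339  0.058 ]
vial [ 0.7493 -0.2475  0.085 ] 0.0005213649988321188 [ 0.7546 -0.2157  0.058 ] [ 0.7578 -0.2536  0.058 ]
[0.8467 0.141  0.12  ] [ 0.5106 -0.0872  0.    ]
```

```bash
echo '[[0, 0, -0.03, 5], [0.034, -0.02, 0, 0], [0.034, -0.02, 0, 0], [0.034, -0.02, 0, 0], [0.034, -0.02, 0, 0], [0.034, -0.02, 0, 0], [0.034, -0.02, 0, 0], [0.034, -0.02, 0, 0], [0.034, -0.02, 0, 0], [0.034, -0.02, 0, 0], [0.034, -0.02, 0, 0], [0.034, -0.02, 0, 0]]' | python3 shift.py 0.0; cat >> h.py <<'E'
yaw=.333; ex=np.array([np.cos(yaw),np.sin(yaw),0]); ey=np.array([-np.sin(yaw),np.cos(yaw),0])
H=np.array([.4952,-.2050,.058])+.059*ex
def where():
    s=readout.read_state(); d=s["ee_pos"]-H; R=np.array(s["tcp_rot"])
    print("t %.2f"%s["time_s"],"case ex %.4f ey %.4f tipz %.4f"%(d@ex,d@ey,s["ee_pos"][2]-.097),"tool yaw %.3f"%np.arctan2(R[1,0],R[0,0]),"tilt",np.round(R[:2,2],3),
     "F ex %.2f ey %.2f z %.2f"%(s["ft_force"]@ex,s["ft_force"]@ey,s["ft_force"][2])); return s
E
python3 -c "from h import *; where()"
```

```text
time_s: 1.1
ee_pos: [0.5472, -0.2623, 0.3324]
tcp_rot: [[0.946, 0.325, -0.001], [0.325, -0.946, 0.0], [-0.001, -0.0, -1.0]]
ft_force: [0.7, -0.7, -0.3]
gripper_width: 0.186
grip_force: 0.0
t 1.10 case ex -0.0286 ey -0.0712 tipz 0.2354 tool yaw 0.332 tilt [-0.001  0.   ] F ex 0.46 ey -0.89 z -0.25
```

```bash
echo '[[0.031, -0.018, 0, 0], [0.031, -0.018, 0, 0], [0.031, -0.018, 0, 0], [0.031, -0.018, 0, 0], [0, 0, 0, 0], [0, 0, 0, 0]]' | python3 shift.py; python3 - <<'E'
from h import *
where()
i=cam.camera("side"); j=cam.camera("wrist")
cv2.imwrite("pics/p1.png",np.hstack([cv2.resize(i[200:390,220:420],(400,380),interpolation=cv2.INTER_CUBIC),cv2.resize(j,(400,300)) [:,:].copy() if 0 else cv2.copyMakeBorder(cv2.resize(j,(400,300)),0,80,0,0,0)]))
E
```

```text
time_s: 1.6
ee_pos: [0.6412, -0.1526, 0.3316]
tcp_rot: [[0.944, 0.33, -0.001], [0.33, -0.944, 0.001], [-0.001, -0.002, -1.0]]
ft_force: [-0.6, -1.3, -0.0]
gripper_width: 0.006
grip_force: 0.0
t 1.60 case ex 0.0961 ey 0.0018 tipz 0.2346 tool yaw 0.337 tilt [-0.001  0.001] F ex -0.97 ey -1.07 z -0.03
```

View pics/p1.png

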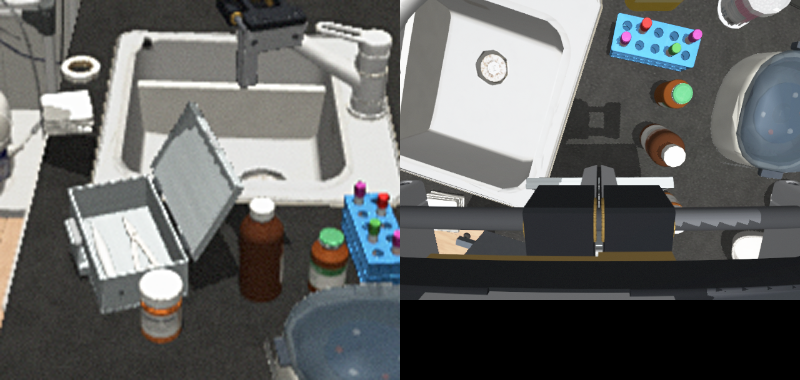

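The side crop shows the fingertips at (247,85), above and behind the lid. The wrist view shows the lid's free edge as a bright line from (527,180) to (673,183), with the iodine well off to the right. I'll check the edge position from the wrist ray before going down.

```bash
python3 - <<'E'
from h import *
j=cam.camera("wrist"); c=cam.calibration("wrist")
g=cv2.cvtColor(j,cv2.COLOR_BGR2GRAY)
for u in(230,270,400,425):
    print(u,g[274:306:1,u].tolist())
np.set_printoptions(precision=4,suppress=True); print(np.array(c["T"]))
for uv in[(203,286),(437,286),(203,298),(437,298)]:
    p=plane("wrist",uv,.16,c)-H; print(uv,p@ex,p@ey)
E
```

```text
230 [238, 238, 238, 239, 238, 237, 235, 232, 226, 152, 172, 171, 170, 167, 164, 162, 167, 172, 173, 175, 173, 161, 60, 27, 24, 28, 25, 25, 25, 26, 26, 30]
270 [47, 48, 48, 46, 49, 48, 46, 44, 64, 228, 253, 247, 243, 241, 240, 239, 242, 244, 245, 245, 244, 240, 83, 24, 31, 28, 28, 29, 27, 28, 27, 26]
400 [76, 76, 74, 72, 74, 83, 86, 103, 244, 254, 245, 244, 242, 242, 241, 242, 242, 241, 242, 242, 240, 235, 80, 24, 26, 28, 26, 24, 28, 27, 26, 26]
425 [77, 75, 73, 78, 80, 76, 77, 145, 253, 253, 245, 243, 242, 241, 242, 241, 241, 242, 243, 242, 240, 241, 242, 245, 235, 117, 141, 83, 80, 71, 46, 46]
[[ 0.3217  0.9217  0.2166  0.7006]
 [-0.9468  0.3134  0.0727 -0.136 ]
 [-0.0008 -0.2285  0.9735  0.4133]
 [ 0.      0.      0.      1.    ]]
(203, 286) 0.060532926527933635 0.08891680473615077
(437, 286) 0.05957470323789917 -0.0945269222424781
(203, 298) 0.050440643051660655 0.08978656908469469
(437, 298) 0.04947638560772168 -0.09531451768510725
```

The lid's outer edge sits about 62 mm behind the hinge (θ about 2.08) and is parallel to my ey axis. I'm descending behind it.

```bash
echo '[[0, 0, 0.036, 0], [0, 0, 0.036, 0], [0, 0, 0.036, 0], [0, 0, 0, 0], [0, 0, 0, 0], [0, 0, 0, 0]]' | python3 shift.py >/dev/null; python3 -c "from h import *; where()"; echo '[[-0.005, 0, 0, 0], [-0.005, 0, 0, 0], [-0.005, 0, 0, 0], [0, 0, 0, 0], [0, 0, 0, 0], [0, 0, 0, 0]]' | python3 shift.py >/dev/null; python3 -c "from h import *; where()"
```

```text
t 2.25 case ex 0.0943 ey -0.0023 tipz 0.1297 tool yaw 0.330 tilt [ 0.003 -0.001] F ex 0.25 ey 0.32 z -0.39
t 2.75 case ex 0.0794 ey -0.0008 tipz 0.1282 tool yaw 0.331 tilt [ 0.001 -0.   ] F ex 0.08 ey 0.44 z 0.38
```

```bash
echo '[[-0.004, 0, 0, 0], [-0.004, 0, 0, 0], [-0.004, 0, 0, 0], [-0.004, 0, 0, 0], [-0.004, 0, 0, 0], [-0.004, 0, 0, 0], [-0.004, 0, 0, 0], [-0.004, 0, 0, 0]]' | python3 shift.py >/dev/null; python3 -c "from h import *; where()"; echo '[[-0.004, 0, 0, 0], [-0.004, 0, 0, 0], [-0.004, 0, 0, 0], [-0.004, 0, 0, 0], [-0.004, 0, 0, 0], [-0.004, 0, 0, 0], [-0.004, 0, 0, 0], [0, 0, 0, 0]]' | python3 shift.py >/dev/null; python3 - <<'E'
from h import *
where()
i=cam.camera("side"); j=cam.camera("wrist")
cv2.imwrite("pics/p2.png",np.hstack([cv2.resize(i[200:390,220:420],(400,380),interpolation=cv2.INTER_CUBIC),cv2.copyMakeBorder(cv2.resize(j,(400,300)),0,80,0,0,0)]))
E
```

```text
t 3.42 case ex 0.0463 ey -0.0007 tipz 0.1276 tool yaw 0.331 tilt [-0.001 -0.   ] F ex 2.09 ey 0.48 z 1.52
t 4.08 case ex 0.0175 ey -0.0007 tipz 0.1274 tool yaw 0.331 tilt [-0.002 -0.   ] F ex -0.17 ey 0.31 z -0.37
```

View pics/p2.png

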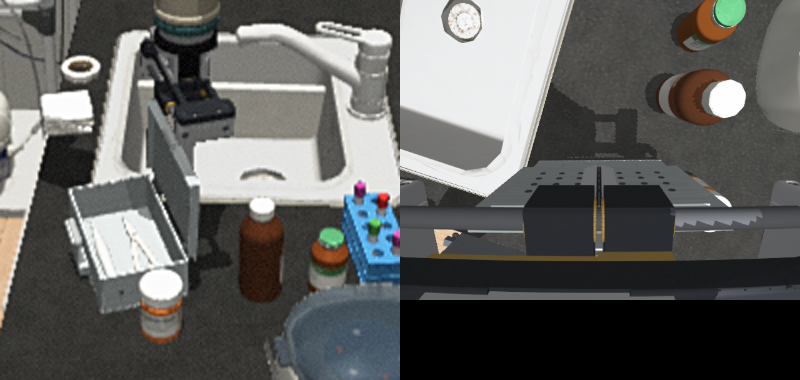

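The side crop shows the lid almost upright, with its top corner at (152,105) and its right edge at (197,180), and the fingers right behind it. From here I'll push in small steps and use image differencing to see whether it moves on its own.

```bash
cat >> h.py <<'E'
def lidmove():
    s=where(); p=(s["ee_pos"]-H); z=p[2]-.097; print("theta if touching %.2f"%(np.arctan2(z,-(p@ex-.009))-.005/np.hypot(z,p@ex-.009)))
    a=cam.camera("side")[240:345,240:345].astype(int)
    for k in range(4): b=cam.camera("side")
    d=np.abs(b[240:345,240:345].astype(int)-a).max(2)>40; print("changed px",d.sum())
E
echo '[[-0.004, 0, 0, 0], [-0.004, 0, 0, 0], [-0.004, 0, 0, 0], [-0.004, 0, 0, 0], [0, 0, 0, 0], [0, 0, 0, 0], [0, 0, 0, 0]]' | python3 shift.py >/dev/null; python3 -c "from h import *; lidmove()"; echo '[[-0.004, 0, 0, 0], [0, 0, 0, 0], [0, 0, 0, 0]]' | python3 shift.py >/dev/null; python3 -c "from h import *; lidmove()"
```

```text
t 4.77 case ex 0.0025 ey -0.0007 tipz 0.1276 tool yaw 0.331 tilt [-0.001 -0.   ] F ex -0.40 ey 0.29 z -0.05
theta if touching 1.41
changed px 35
t 5.27 case ex -0.0011 ey -0.0006 tipz 0.1277 tool yaw 0.331 tilt [-0.  0.] F ex -0.21 ey 0.26 z -0.82
theta if touching 1.36
changed px 10
```

```bash
echo '[[-0.004, 0, 0, 0], [0, 0, 0, 0], [0, 0, 0, 0]]' | python3 shift.py >/dev/null; python3 -c "from h import *; lidmove()"; echo '[[-0.004, 0, 0, 0], [0, 0, 0, 0], [0, 0, 0, 0]]' | python3 shift.py >/dev/null; python3 - <<'E'
from h import *
lidmove()
i=cam.camera("side"); j=cam.camera("top")
cv2.imwrite("pics/p3.png",np.hstack([cv2.resize(i[200:390,220:420],(400,380),interpolation=cv2.INTER_CUBIC),cv2.resize(j[165:285,340:460],(380,380))]))
E
```

```text
t 5.77 case ex -0.0052 ey -0.0006 tipz 0.1277 tool yaw 0.331 tilt [-0. -0.] F ex -0.57 ey 0.11 z 0.39
theta if touching 1.30
changed px 12
t 6.27 case ex -0.0093 ey -0.0006 tipz 0.1277 tool yaw 0.331 tilt [-0.001 -0.   ] F ex -0.63 ey -0.41 z -0.99
theta if touching 1.25
changed px 28
```

View pics/p3.png

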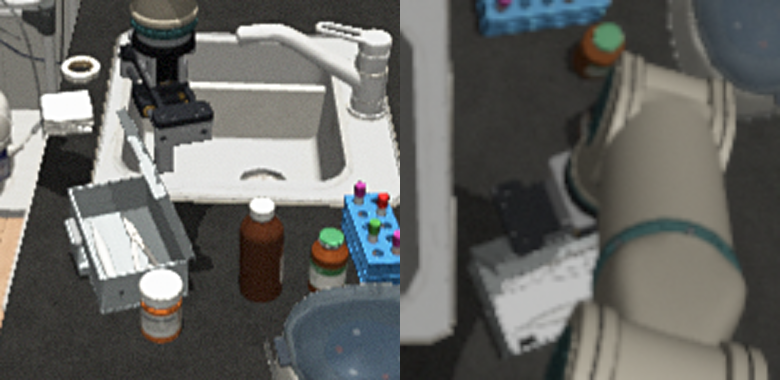

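The side crop shows the lid leaning forward at about 1.25 rad, still held by the fingers. Stopping at 1.05 rad can't put the fingers in the 0.75–0.15 rad zone, so I'm continuing in small steps.

```bash
echo '[[-0.004, 0, 0, 0], [0, 0, 0, 0], [0, 0, 0, 0]]' | python3 shift.py >/dev/null; python3 -c "from h import *; lidmove()"; echo '[[-0.004, 0, 0, 0], [0, 0, 0, 0], [0, 0, 0, 0]]' | python3 shift.py >/dev/null; python3 -c "from h import *; lidmove()"
```

```text
t 6.87 case ex -0.0133 ey -0.0006 tipz 0.1277 tool yaw 0.331 tilt [-0. -0.] F ex -0.73 ey -0.11 z 0.43
theta if touching 1.19
changed px 174
t 7.37 case ex -0.0172 ey -0.0007 tipz 0.1277 tool yaw 0.331 tilt [-0. -0.] F ex 0.02 ey -0.44 z 0.18
theta if touching 1.14
changed px 287
```

The lid is now falling by itself, so I'm taking the hand up and back.

```bash
echo '[[0.01, 0, -0.01, 0], [0, 0, -0.03, 0], [0, 0, -0.03, 0], [0, 0, 0, 0], [0, 0, 0, 0]]' | python3 shift.py >/dev/null; python3 - <<'E'
from h import *
lidmove()
prev=cam.camera("side")[240:345,240:345].astype(int)
for k in range(12):
    for m in range(9): b=cam.camera("side")
    b=b[240:345,240:345].astype(int); n=(np.abs(b-prev).max(2)>40).sum(); print(round(readout.read_state()["time_s"],2),n); prev=b
    if n<12: break
i=cam.camera("side")
cv2.imwrite("pics/p4.png",cv2.resize(i[200:390,220:420],(600,570),interpolation=cv2.INTER_CUBIC))
E
```

```text
t 8.03 case ex -0.0061 ey -0.0011 tipz 0.1993 tool yaw 0.332 tilt [ 0.004 -0.001] F ex -0.46 ey 0.32 z 0.45
theta if touching 1.43
changed px 622
8.78 1490
9.23 1424
9.68 2
```

View pics/p4.png

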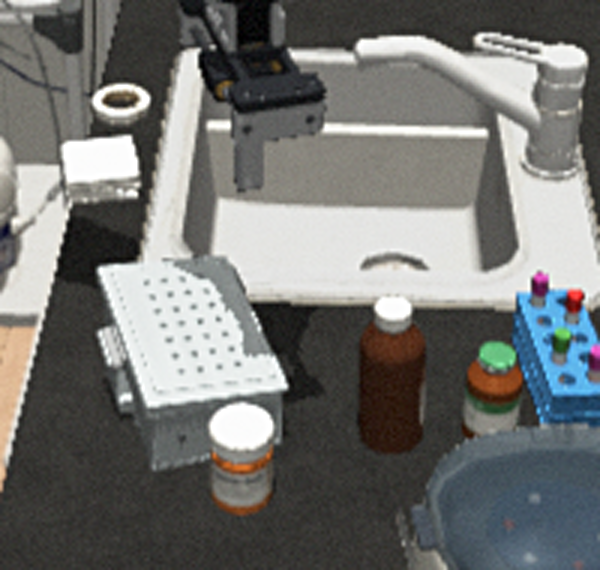

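The side crop shows the lid down and ajar, its front corners at about (100,268) and (150,392), with the hand clear above. I'll check the edge position and move over it.

```bash
python3 - <<'E'
from h import *
for uv in[(100,268),(150,392)]:
    p=plane("side",(220+uv[0]/3,200+uv[1]/3),.075)-H; print(p@ex,p@ey)
E
echo '[[-0.034, 0, 0, 0], [-0.034, 0, 0, 0], [-0.032, 0, 0, 0], [0, 0, 0.02, 0], [0, 0, 0.035, 0], [0, 0, 0.03, 0], [0, 0, 0, 0], [0, 0, 0, 0], [0, 0, 0, 0]]' | python3 shift.py >/dev/null; python3 - <<'E'
from h import *
where()
i=cam.camera("side")
cv2.imwrite("pics/p5.png",cv2.resize(i[230:360,230:370],(700,650)[::1],interpolation=cv2.INTER_CUBIC)[:600])
E
```

```text
-0.11654463282693854 0.08851721251682176
-0.11125333259752557 -0.0795946684658531
t 10.48 case ex -0.1062 ey -0.0010 tipz 0.1138 tool yaw 0.332 tilt [ 0.001 -0.001] F ex -0.04 ey -0.93 z 0.57
```

View pics/p5.png

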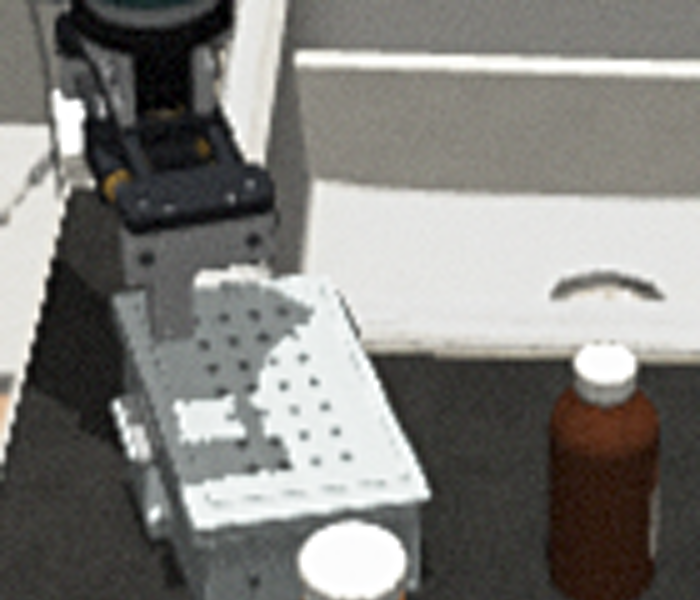

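The fingertips at (172,335) hang above the front edge, in line with the catch. I'm lowering in small steps and watching the force.

```bash
echo '[[0, 0, 0.012, 0], [0, 0, 0.012, 0], [0, 0, 0.006, 0], [0, 0, 0, 0], [0, 0, 0, 0], [0, 0, 0, 0]]' | python3 shift.py >/dev/null; python3 -c "from h import *; where()"; echo '[[0, 0, 0.002, 0], [0, 0, 0.002, 0], [0, 0, 0.002, 0], [0, 0, 0.002, 0], [0, 0, 0.002, 0], [0, 0, 0, 0], [0, 0, 0, 0]]' | python3 shift.py >/dev/null; python3 -c "from h import *; where()"
```

```text
t 11.03 case ex -0.1064 ey -0.0009 tipz 0.0836 tool yaw 0.332 tilt [ 0.002 -0.001] F ex -0.37 ey -0.01 z 0.43
t 11.62 case ex -0.1069 ey -0.0005 tipz 0.0731 tool yaw 0.331 tilt [ 0. -0.] F ex -0.56 ey 1.20 z 6.40
```

```bash
echo '[[0, 0, 0.002, 0], [0, 0, 0.002, 0], [0, 0, 0, 0]]' | python3 shift.py >/dev/null; python3 -c "from h import *; where()"; echo '[[0, 0, 0.0015, 0], [0, 0, 0.0015, 0], [0, 0, 0, 0]]' | python3 shift.py >/dev/null; python3 -c "from h import *; where()"
```

```text
t 11.87 case ex -0.1073 ey -0.0005 tipz 0.0687 tool yaw 0.331 tilt [-0.001 -0.   ] F ex -1.87 ey -0.18 z 0.71
t 12.12 case ex -0.1067 ey -0.0003 tipz 0.0652 tool yaw 0.332 tilt [-0.  0.] F ex 0.40 ey 0.44 z 0.07
```

```bash
echo '[[0, 0, 0.001, 0], [0, 0, 0.001, 0], [0, 0, 0, 0], [0, 0, 0, 0]]' | python3 shift.py >/dev/null; python3 -c "from h import *; where()"; echo '[[0, 0, 0.001, 0], [0, 0, 0, 0], [0, 0, 0, 0]]' | python3 shift.py >/dev/null; python3 -c "from h import *; where()"
```

```text
t 12.45 case ex -0.1068 ey -0.0004 tipz 0.0636 tool yaw 0.332 tilt [0. 0.] F ex 0.09 ey 0.35 z -0.68
t 12.70 case ex -0.1067 ey -0.0004 tipz 0.0634 tool yaw 0.331 tilt [ 0. -0.] F ex -0.81 ey 0.85 z 8.73
```

```bash
echo '[[0, 0, 0.0008, 0], [0, 0, 0, 0], [0, 0, 0, 0]]' | python3 shift.py >/dev/null; python3 -c "from h import *; where()"; echo '[[0, 0, 0.0006, 0], [0, 0, 0, 0], [0, 0, 0, 0], [0, 0, 0, 0]]' | python3 shift.py >/dev/null; python3 -c "from h import *; where()"
```

```text
t 12.95 case ex -0.1068 ey -0.0005 tipz 0.0632 tool yaw 0.331 tilt [ 0.001 -0.   ] F ex -1.85 ey 2.09 z 15.46
t 13.28 case ex -0.1068 ey -0.0005 tipz 0.0632 tool yaw 0.331 tilt [ 0.001 -0.   ] F ex -2.44 ey 3.60 z 21.51
```

The lid is hard down on the seal: 21 N with no further travel. I'm lifting off and checking the result.

```bash
echo '[[0, 0, -0.005, 0], [0, 0, -0.015, 0], [0, 0, -0.03, 0], [0, 0, -0.035, 0], [0, 0, -0.035, 0], [-0.03, 0.03, 0, 0], [-0.03, 0.03, 0, 0], [-0.03, 0.03, 0, 0], [0, 0, 0, 0], [0, 0, 0, 0]]' | python3 shift.py >/dev/null; python3 - <<'E'
from h import *
where()
i=cam.camera("side"); j=cam.camera("top")
cv2.imwrite("pics/p6.png",np.hstack([cv2.resize(i[230:360,230:370],(420,390),interpolation=cv2.INTER_CUBIC),cv2.resize(j[165:285,340:460],(380,390))]))
a=cv2.imread("pics/side0.png")
def loc(im,x0,y0,x1,y1):
    m=(im[y0:y1,x0:x1].min(2)>150).astype(np.uint8); return cv2.moments(m,True)
for n,b in(("iod",(340,293,360,312)),("jar",(288,334,314,350))):
    for im in(a,i):
        m=loc(im,*b); print(n,m["m00"],m["m10"]/m["m00"],m["m01"]/m["m00"])
E
```

```text
t 14.12 case ex -0.1979 ey -0.0905 tipz 0.1812 tool yaw 0.325 tilt [-0.001 -0.001] F ex 0.57 ey 0.34 z 0.16
iod 221.0 10.117647058823529 5.48868778280543
iod 227.0 9.933920704845814 5.462555066079295
jar 285.0 11.540350877192983 7.389473684210526
jar 283.0 11.802120141342757 7.607773851590106
```

View pics/p6.png

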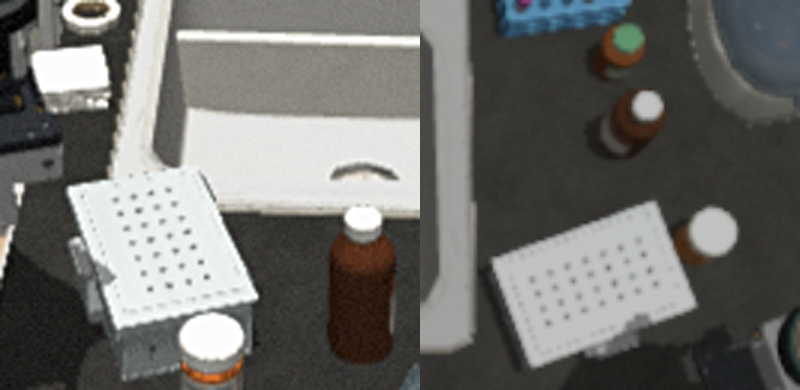

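The lid is shut, with the tongue at (105,270) now standing above its edge. The bystanders have not moved and the hand is clear, so I'm handing in.

```bash
python3 -c "from station import r, cam, readout, workorder; print(workorder.hand_in())"
```

```text
the job is handed in; nothing more can be done
None
```

The case is shut under its catch and the job is handed in (no verdict came back): the lid swung down untouched and was pressed home at about 21 N, and the iodine bottle and pill jar, the two things nearest the work, measured unmoved.

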